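Test a headset spacer on the steerer gauge and sort it

TASK

Test the black headset spacer that stands on the orange pad: slide it down over the upright gauge pin until it stops, then take it off again. If it went fully home, down to the plate, stand it upright in the blue bay of the tray; if it hung up on the pin's shoulder, stand it upright in the red bay. Leave the other spacer standing on its grey pad.

Things in the scene. Friction and masses are not known exactly. Their poses are not given: they have to be found in the camera images.
- gauge: Bench-fixed alu plate 280 x 80 x 8 mm, any yaw. Origin: centre of its underside, on the axis of its upright steel pin; x along the plate, z up. Pin: dia 34 from z 8 to 38 mm, cone to dia 14 at z 48, then dia 14 pilot to z 63. Flush 74 mm pads: orange centred at x +100 mm (spacer to test), grey at x -100 mm (the other). Either spacer may be on either pad; spacers stand on plate top, z 8 mm.
- spacer_wide: Black tube-shaped spacer, 50 mm outer diameter, 40 mm tall, through bore 42 mm (4 mm wall), about 60 g. Origin: centre of its underside, z along the bore axis, up. On the pin it goes fully home: underside down on the gauge plate.
- spacer_narrow: Black tube-shaped spacer, same 50 mm outer diameter and 40 mm height, but through bore 29 mm (10.5 mm wall), about 110 g. Origin: centre of its underside, z along the bore axis, up. On the pin it hangs up on the shoulder with its underside about 32 mm above the gauge plate.
- tray: Two-bay open plastic tray fixed to the bench, 270 x 140 mm, 30 mm high, walls and floor 4 mm. Origin: centre of its underside, z up. The blue bay is centred at x = +67.5 mm, the red bay at x = -67.5 mm; each is 127 x 132 mm inside. Lies at any yaw.
Not all that is in view belongs to the job. Leave any green or turquoise look-alike of the spacer_narrow alone.

How it is judged:
By the outcome, as a careful person would: the job done as asked, in the order asked, and still so for the second after the job is handed in, with the robot touching nothing.
It also fails if it takes over 45 s, if anything falls off the work surface, if the arm or the gripper's body presses on something with over 40 N, if the wrist force passes 120 N, or if a joint passes its speed limit or range.

ROBOT

A 7-joint arm with a two-finger parallel gripper is mounted at the origin on the work surface. World frame = base frame: x ahead of the robot, y to its left, z up, the work surface at z = 0. Lengths are in m, angles in rad, forces in N, time in s.
With the tool pointing down it reaches from about 0.425 to 0.875 m from the base axis. Payload 4.7 kg.
Tool frame: the origin (TCP) lies midway between the tips of the shut fingers; the grasp point (between the pads) lies 19 mm behind it (robot.pinch_z is the distance from the TCP to the grasp point, in m); z points along the fingers, y is the line along which they close (so a half turn about z gives the same grasp; the last joint's range is limited). The gripper opens to 87 mm and grips with 3 to 60 N. Pads are 19 mm wide; open, the fingers measure 117 mm over their backs; the gripper's body (75 mm by 190 mm) begins 51 mm behind the grasp point.
Start: joints at [-1.178, 0.321, -0.07, 1.45, 0.023, 1.371, -0.057], TCP at [0.24, 0.604, 0.223] pointing down, gripper open.
Joint ranges: [-2.86, 2.86], [-0.3, 2.09], [-1.38, 1.24], [0.06, 2.45], [-1.56, 4.7], [0.09, 2.05], [-2.69, 2.69]. Speed limits (rad/s): [2.57, 2.57, 3.14, 3.14, 3.14, 3.14, 3.14].

INTERFACE

Orientations are given as a rotation vector (axis times angle).
In Python, from plant import robot gives the robot as it stands. The module is installed in compiled form; this text tells all that it offers.
- The arm moves only by the tool move_arm, never from a script. Its arguments are lists of equal length, an entry for each row: "travel": the shift along the tool's x, y, z in mm, a list of three; "spin": the turn about the tool's z in rad. In form: {"travel": [[x, y, z], ...], "spin": [spin, ...]}. A call has 1 to 20 rows; each row shifts and turns the commanded pose from where the row before left it, along the tool's axes as they then stand; what a row does not reach is not made up. A row lasts 1/8 s, in which the tool goes at most 62.5 mm and 10.7 degrees, less where a joint would pass 70% of its speed; a pose out of reach is approached as far as the arm can. A call with a gripper value outside its range is refused whole. "fingers" is the opening, from -1 (shut) to 1 (fully open), set as the call begins (left out, the last holds). The fingers move at their own pace and stop on an object; "newtons" is the grip in N (left out, the last holds). Time passes only in rows, so rows that do not move let the fingers close. It gives the time, the measured TCP pose, the force, the opening and the grip force at its end, in the units of the state.
- robot.observe(): the state, without advancing time (a new reading comes with each control period).
- robot.read_camera(name): name is "scene" or "top" or "wrist"; returns the picture (420x560x3 uint8, red, green, blue); there is no depth.
- robot.calibration(name): a dict with "vertical_fov" (degrees; the focal length in pixels is half the picture's height over the tangent of half this angle, whatever the lens; pixels are square), "cx", "cy" (the principal point, pixels), "distortion" ([k1, k2, p1, p2, k3] as OpenCV has them; the pictures are not rectified), "pose" (4x4, takes a point from camera to world coordinates); the wrist camera has in their place "hand_eye" (4x4, takes a point from camera to tool coordinates, whose origin is the TCP and whose axes are the flange's). Camera axes: x right, y up, looking along -z (the intrinsics and any distortion apply to the point x, -y, -z); pixel columns grow to the right and rows downward; lengths in m; the calibration is good to about 2 mm. A picture is of the moment at which its call begins: read the wrist's pose just before it. calibration takes no time and is no camera call.
- robot.sign_off(): hands the job in; it is judged then, once.
The state is a dict: "clock": time; "joints": joint angles; "qd": joint speeds; "joint_torque": joint torques, N m; "ee_pos": TCP position; "eef_rot": TCP orientation; "ft_force": force on the tool from outside, world axes, zero at the start; "torque": the same for the moment, N m; "opening": finger opening in m; "gripper_force": force on a finger pad.
Only numpy, scipy, OpenCV 4.12 (cv2) and the standard library are available. Lean on these libraries where they do the work, as an engineer would, in place of code of your own. Each camera call takes 0.05 s, during which the arm holds its last target. There are 200 camera calls.

## Working session

There is one attempt and no reset: what is moved stays moved. The work goes in short steps, Python scripts to look and compute and a tool call to move; the robot and the scene stay as the last step left them, time stands still between calls to the robot, and variables do not carry over. Pictures are saved under pics/ and viewed, at most 10 in all, crops included, and the job is handed in when it is done.

Besides the shell and the picture viewer there is one more tool, called after ">>>" as a command line: name --pt "numbers of a row" for each row, then --argument value for the rest. move_arm: Moves the arm, as the interface text tells. Its arguments: {"type":"object","properties":{"travel":{"type":"array","items":{"type":"array","items":{"type":"number"}}},"spin":{"type":"array","items":{"type":"number"}},"fingers":{"type":"number"},"newtons":{"type":"number"}},"required":["travel","spin"]}

```bash
mkdir -p pics; cat > h.py <<'E'
import numpy as np, cv2
from scipy.spatial.transform import Rotation as R
from plant import robot
def K(c):
    f=210/np.tan(np.radians(c["vertical_fov"])/2)
    return np.array([[f,0,c["cx"]],[0,f,c["cy"]],[0,0,1]]),np.array(c["distortion"],float)
def pose(name,s=None):
    c=robot.calibration(name)
    if name!="wrist": return np.array(c["pose"])
    T=np.eye(4);T[:3,:3]=R.from_rotvec(s["eef_rot"]).as_matrix();T[:3,3]=s["ee_pos"]
    return T@np.array(c["hand_eye"])
def ray(name,px,z,s=None):
    c=robot.calibration(name);k,d=K(c);T=pose(name,s)
    u=cv2.undistortPoints(np.array(px,float).reshape(-1,1,2),k,d).reshape(-1,2)
    v=np.c_[u[:,0],-u[:,1],-np.ones(len(u))]@T[:3,:3].T
    return T[:3,3]+v*((z-T[2,3])/v[:,2])[:,None]
def save(n,im,sc=1):
    cv2.imwrite(n,cv2.resize(im,None,fx=sc,fy=sc)[:,:,::-1])
E
python3 - <<'E'
from h import *
for n in("top","scene"):
    im=robot.read_camera(n);np.save(n,im);save(f"pics/{n}.png",im)
s=robot.observe();print(s)
for n in("top","scene","wrist"):print(robot.calibration(n))
E
```

```text
{'clock': 0.1, 'joints': array([-1.17792914,  0.32176703, -0.07008946,  1.45153469,  0.02260738,
        1.37079005, -0.05688108]), 'qd': array([-0.00033912, -0.00175044, -0.00140295, -0.00255916,  0.00066498,
        0.00103159, -0.00061834]), 'joint_torque': array([-3.81511600e-04, -4.92576170e+01, -4.05691797e-01, -3.13398314e+01,
       -6.40158006e-02,  3.94824904e-02,  7.34690730e-05]), 'ee_pos': array([0.24021923, 0.60346093, 0.22156832]), 'eef_rot': array([-5.91292418e-01, -3.08521459e+00,  2.66566866e-03]), 'ft_force': array([-0.13531417, -0.67227802, -0.32033975]), 'torque': array([0.00221405, 0.01808726, 0.00564733]), 'gripper_force': 0.0, 'opening': 0.08725821198413065}
{'vertical_fov': 42.16322461156268, 'cx': 280.0828441731161, 'cy': 203.44946885846485, 'distortion': array([0.03315799, 0.        , 0.        , 0.        , 0.        ]), 'pose': array([[ 0.02713257,  0.99484393, -0.09772097,  0.45812974],
       [-0.99962892,  0.02676622, -0.0050582 ,  0.05567697],
       [-0.0024165 ,  0.09782195,  0.995201  ,  1.18938474],
       [ 0.        ,  0.        ,  0.        ,  
[... 273 characters left out ...]
957143, -0.42762928,  0.40215332,  0.39773996],
       [ 0.01765358,  0.70250022,  0.71146454,  0.65173122],
       [ 0.        ,  0.        ,  0.        ,  1.        ]])}
{'vertical_fov': 63.188909637910356, 'cx': 285.2330751370183, 'cy': 204.0362477033012, 'distortion': array([-0.04531893,  0.        ,  0.        ,  0.        ,  0.        ]), 'hand_eye': array([[-5.89764929e-04,  9.53501587e-01,  3.01387417e-01,
         8.30091536e-02],
       [ 9.99999728e-01,  4.28859428e-04,  6.00047027e-04,
        -4.76372794e-04],
       [ 4.42892958e-04,  3.01387689e-01, -9.53501581e-01,
        -1.61424050e-01],
       [ 0.00000000e+00,  0.00000000e+00,  0.00000000e+00,
         1.00000000e+00]])}
```

View pics/top.png

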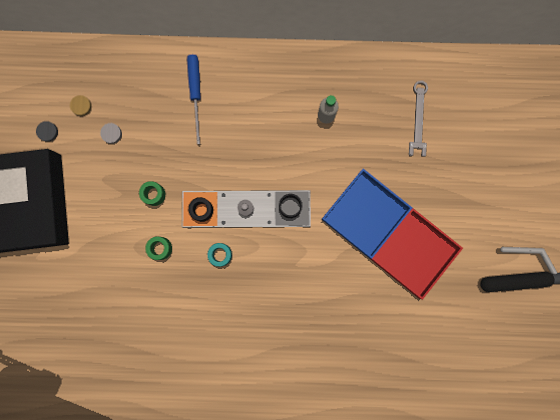

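View pics/scene.png

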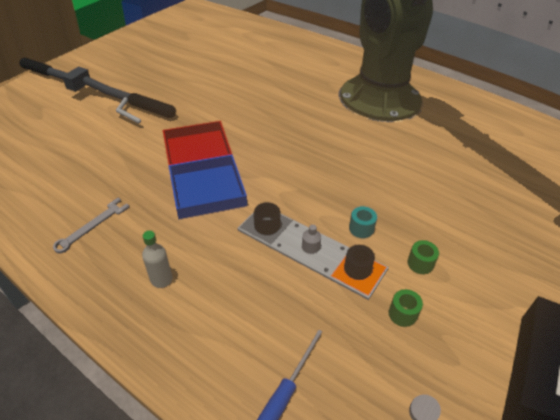

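Candidates: the black ring on the orange pad at top (201,209) / scene (360,263), and the black ring on the grey pad at (290,206), which stays. The green rings at (152,194) and (158,249) and the turquoise one at (220,255) are to be left alone. I choose the one on orange. The pin is at (245,208), the red bay near (417,253) and the blue bay near (366,214).

```bash
python3 - <<'E'
from h import *
im=np.load("top.npy");hsv=cv2.cvtColor(im,cv2.COLOR_RGB2HSV)
def big(m,roi):
    z=np.zeros_like(m);x0,y0,x1,y1=roi;z[y0:y1,x0:x1]=m[y0:y1,x0:x1]
    c=max(cv2.findContours(z,0,2)[0],key=cv2.contourArea);return c
def show(n,m,roi,z):
    c=big(m,roi);r=cv2.minAreaRect(c);b=cv2.boxPoints(r);P=ray("top",b,z)
    print(n,np.round(r[0],1),"ctr",ray("top",[r[0]],z)[0].round(4),"sides",np.linalg.norm(P[0]-P[1]).round(4),np.linalg.norm(P[1]-P[2]).round(4),"dirs",np.degrees(np.arctan2(*(P[1]-P[0])[[1,0]])).round(1))
h,s,v=hsv[...,0],hsv[...,1],hsv[...,2]
roi=(170,180,320,240)
show("orange",((h<14)&(s>190)&(v>150)).astype(np.uint8),(175,180,225,235),.008)
show("black_o",(v<75).astype(np.uint8),(183,192,219,226),.048)
show("black_g",(v<60).astype(np.uint8),(272,190,310,228),.048)
show("blue",((h>100)&(h<130)&(s>120)).astype(np.uint8),(315,160,470,305),.02)
show("red",(((h<6)|(h>172))&(s>150)).astype(np.uint8),(315,160,470,305),.02)
show("plate",((s<70)&(v>90)|((h<14)&(s>190)&(v>150))).astype(np.uint8),(175,180,320,240),.008)
print("pin",ray("top",[[245.5,208]],.063))
save("pics/crop.png",im[180:240,170:320],5)
E
```

```text
Traceback (most recent call last):
ValueError: max() iterable argument is empty
```

```bash
python3 - <<'E'
from h import *
im=np.load("top.npy");hsv=cv2.cvtColor(im,cv2.COLOR_RGB2HSV)
print(im[195,187],hsv[195,187],hsv[209,192],hsv[205,230],hsv[195,280],hsv[205,280],hsv[215,370],hsv[250,420])
def big(m,roi):
    z=np.zeros_like(m);x0,y0,x1,y1=roi;z[y0:y1,x0:x1]=m[y0:y1,x0:x1]
    return max(cv2.findContours(z,0,2)[0],key=cv2.contourArea)
def show(n,m,roi,z):
  try:
    c=big(m.astype(np.uint8),roi);r=cv2.minAreaRect(c);b=cv2.boxPoints(r);P=ray("top",b,z)
    print(n,np.round(r[0],1),"ctr",ray("top",[r[0]],z)[0].round(4),"sides",np.linalg.norm(P[0]-P[1]).round(4),np.linalg.norm(P[1]-P[2]).round(4),"dirs",np.degrees(np.arctan2(*(P[1]-P[0])[[1,0]])).round(1))
  except ValueError: print(n,"none")
h,s,v=[hsv[...,i] for i in range(3)]
o=(h<18)&(s>175)&(v>130)
show("orange",o,(175,180,225,235),.008)
show("black_o",(v<75),(183,192,219,226),.048)
show("black_g",(v<60),(272,190,310,228),.048)
show("blue",(h>100)&(h<130)&(s>120),(315,160,470,305),.02)
show("red",((h<6)|(h>172))&(s>150),(315,160,470,305),.02)
show("plate",(s<70)&(v>60)|o,(175,180,320,240),.008)
print("pin",ray("top",[[245.5,208]],.063))
save("pics/crop.png",im[180:240,170:320],5)
E
```

```text
[211 129  71] [ 12 169 211] [20 19 41] [ 16  18 184] [ 13  14 124] [15 12 44] [110 160 161] [  1 177 179]
orange [184.  201.5] ctr [0.5728 0.271  0.008 ] sides 0.0 0.0022 dirs 0.0
black_o [200.5 209.5] ctr [0.5529 0.2284 0.048 ] sides 0.0484 0.0485 dirs -88.5
black_g [290.  206.5] ctr [0.5643 0.0404 0.048 ] sides 0.0464 0.0528 dirs -88.5
blue [366.2 213.2] ctr [ 0.5569 -0.1242  0.02  ] sides 0.1435 0.1359 dirs -37.3
red [416.8 253.7] ctr [ 0.4731 -0.2326  0.02  ] sides 0.144 0.1365 dirs -37.7
plate [245.9 208.5] ctr [0.5611 0.1357 0.008 ] sides 0.2798 0.0795 dirs -87.9
pin [[0.55731196 0.1329133  0.063     ]]
```

View pics/crop.png

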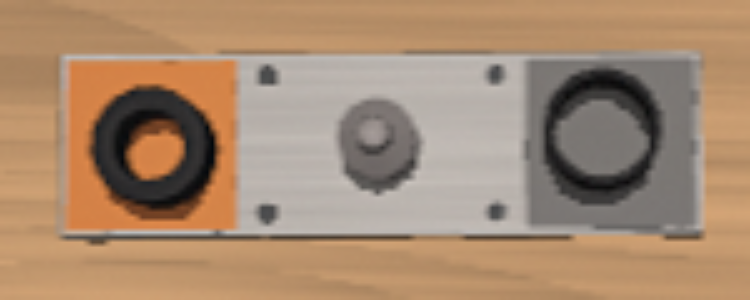

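The spacer on the orange pad has the thick wall, with its bore visibly smaller, and sits at crop (154,147). The thin-walled one is on grey. The plate measures 280 x 80 mm, as it should. I go above it now and look with the wrist camera.

>>> move_arm --pt "-20 -11 0" --pt "-36 -19 0" --pt "-40 -22 0" --pt "-40 -22 0" --pt "-40 -22 0" --pt "-40 -22 0" --pt "-40 -22 0" --pt "-40 -22 0" --pt "-40 -22 0" --pt "-40 -22 0" --pt "-34 -18 0" --pt "-20 -11 0" --pt "0 0 0" --pt "0 0 0" --spin '[0,0,0,0,0,0,0,0,0,0,0,0,0,0]' --fingers 1 --newtons 25

```text
clock: 1.85
ee_pos: [0.5522, 0.227, 0.2225]
eef_rot: [-0.59, -3.085, -0.001]
ft_force: [-0.6, -0.4, 1.0]
opening: 0.0869
gripper_force: 0.0
```

```bash
python3 - <<'E'
from h import *
s=robot.observe();im=robot.read_camera("wrist");np.save("w1",im);save("pics/w1.png",im)
print(s["ee_pos"],s["eef_rot"],s["ft_force"],s["joints"].round(2))
E
```

```text
[0.55215527 0.22703112 0.22246168] [-5.90482202e-01 -3.08462390e+00 -8.49636135e-04] [-0.59373584 -0.4454963   1.04139289] [-0.64  0.21  0.24  1.6  -0.05  1.34  0.8 ]
```

View pics/w1.png

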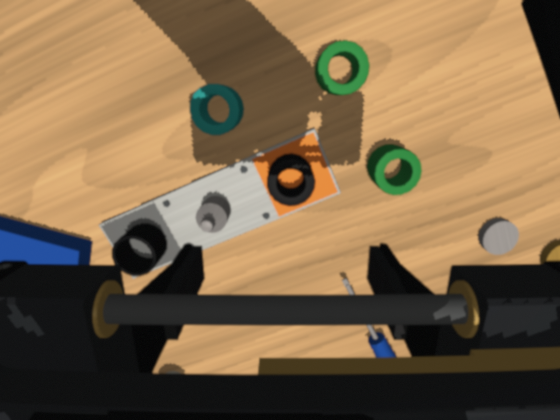

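Wrist view: the black thick ring is on the orange pad at (291,179), with the pin at (210,215), the grey-pad spacer at (139,247), the turquoise ring at (216,109) and the greens at (343,67) and (394,168). All three are clear of the fingers' path.

```bash
python3 - <<'E'
from h import *
im=np.load("w1.npy");s=robot.observe()
hsv=cv2.cvtColor(im,cv2.COLOR_RGB2HSV);v=hsv[...,2]
m=np.zeros(v.shape,np.uint8);m[152:207,265:318]=(v<60)[152:207,265:318]
m[(hsv[...,1]>110)]=0
c=max(cv2.findContours(m,0,1)[0],key=cv2.contourArea)
e=cv2.fitEllipse(cv2.convexHull(c));print(e)
for z in(.048,.028):print(z,ray("wrist",[e[0]],z,s))
print("bore",ray("wrist",[[291,177]],.048,s))
print("pin tip",ray("wrist",[[207.5,222]],.063,s))
save("pics/w1c.png",im[140:270,100:350],3)
Rm=R.from_rotvec(s["eef_rot"]).as_matrix();print(Rm.round(4))
E
```

```text
((290.4012756347656, 179.7467803955078), (44.76750564575195, 48.8198356628418), 1.2495309114456177)
0.048 [[0.5512029  0.23294649 0.048     ]]
0.028 [[0.55575268 0.23147621 0.028     ]]
bore [[0.54878268 0.23454185 0.048     ]]
pin tip [[0.55756371 0.14076745 0.063     ]]
[[-9.297e-01  3.683e-01 -7.000e-04]
 [ 3.682e-01  9.297e-01  8.000e-04]
 [ 9.000e-04  5.000e-04 -1.000e+00]]
```

View pics/w1c.png

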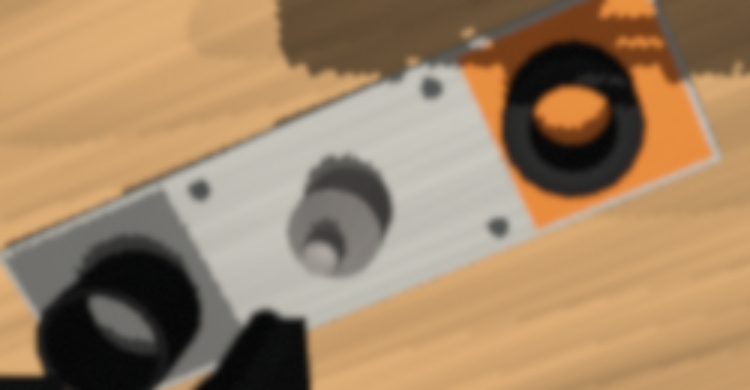

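>>> move_arm --pt "0 4 15" --pt "0 0 30" --pt "0 0 35" --pt "0 0 35" --pt "0 0 30" --pt "0 0 25" --pt "0 0 20" --pt "0 0 13" --pt "0 0 5" --pt "0 0 0" --pt "0 0 0" --spin '[0,0,0,0,0,0,0,0,0,0,0]'

```text
clock: 3.28
ee_pos: [0.5552, 0.2306, 0.0155]
eef_rot: [0.591, 3.084, 0.002]
ft_force: [-0.1, 0.4, 0.5]
opening: 0.0869
gripper_force: 0.0
```

>>> move_arm --pt "0 0 0" --pt "0 0 0" --pt "0 0 0" --pt "0 0 0" --pt "0 0 0" --pt "0 0 0" --spin '[0,0,0,0,0,0]' --fingers -1 --newtons 25

```text
clock: 4.03
ee_pos: [0.5546, 0.2304, 0.0146]
eef_rot: [0.591, 3.085, 0.0]
ft_force: [-0.7, -0.6, 0.3]
opening: 0.0493
gripper_force: 25.0
```

>>> move_arm --pt "0 0 -5" --pt "0 0 -15" --pt "0 0 -25" --pt "0 0 -25" --pt "0 0 -15" --pt "-3 -6 0" --pt "-8 -16 0" --pt "-10 -20 0" --pt "-10 -20 0" --pt "-7 -14 0" --pt "-3 -8 0" --pt "0 0 0" --pt "0 0 0" --pt "0 0 0" --spin '[0,0,0,0,0,0,0,0,0,0,0,0,0,0]'

```text
clock: 5.78
ee_pos: [0.5614, 0.1381, 0.0995]
eef_rot: [-0.589, -3.086, -0.001]
ft_force: [-0.9, -0.1, -1.3]
opening: 0.0497
gripper_force: 25.0
```

```bash
python3 - <<'E'
from h import *
s=robot.observe();im=robot.read_camera("wrist");np.save("w2",im);sc=robot.read_camera("scene");np.save("s2",sc)
print(s["ee_pos"],s["ft_force"])
def proj(n,P):
    c=robot.calibration(n);k,d=K(c);T=np.linalg.inv(pose(n,s));q=T[:3,:3]@np.array(P)+T[:3,3]
    return cv2.projectPoints(np.array([[q[0],-q[1],-q[2]]]),np.zeros(3),np.zeros(3),k,d)[0].ravel()
p=s["ee_pos"]
for n in("scene","wrist"):print(n,proj(n,[.562,.1365,.063]),proj(n,[p[0],p[1],p[2]-.006]))
a=cv2.resize(sc[190:290,230:400],None,fx=3.5,fy=3.5);b=cv2.resize(im[130:260,180:370],(595,350))
save("pics/2.png",np.vstack([a[:250],b]))
E
```

```text
[0.56140317 0.13813184 0.09954099] [-0.88093706 -0.12251497 -1.3088765 ]
scene [311.50609838 226.76686498] [313.7157612 214.9068713]
wrist [284.12534188 236.85714185] [286.33937931 257.02618793]
```

View pics/2.png

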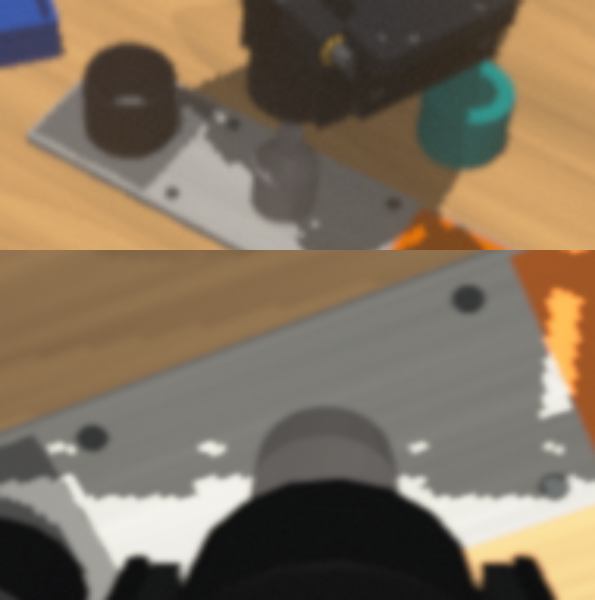

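Scene crop: the pin pilot is at about (290,125) and the held spacer's axis at about (296, ~100). In the wrist crop the pin is slightly left of the spacer's centre. Both suggest a correction of about (-2,-2) mm in the tool frame, which agrees with the top estimate of the pin.

>>> move_arm --pt "-1 -1 2" --pt "-1 -1 8" --pt "0 0 12" --pt "0 0 12" --pt "0 0 8" --pt "0 0 4" --pt "0 0 2" --pt "0 0 0" --pt "0 0 0" --spin '[0,0,0,0,0,0,0,0,0]'

```text
clock: 7.0
ee_pos: [0.5629, 0.1346, 0.052]
eef_rot: [0.591, 3.085, 0.001]
ft_force: [0.6, -0.1, -0.6]
opening: 0.0496
gripper_force: 25.0
```

>>> move_arm --pt "0 0 1" --pt "0 0 1" --pt "0 0 1" --pt "0 0 1" --pt "0 0 0" --pt "0 0 0" --spin '[0,0,0,0,0,0]'

```text
clock: 7.75
ee_pos: [0.5628, 0.135, 0.0479]
eef_rot: [0.591, 3.085, 0.001]
ft_force: [-1.6, 0.7, 2.9]
opening: 0.0497
gripper_force: 25.0
```

Contact is beginning at the expected shoulder height (TCP ≈ 0.047). I press gently to confirm.

>>> move_arm --pt "0 0 1" --pt "0 0 1" --pt "0 0 0" --pt "0 0 0" --spin '[0,0,0,0]'

```text
clock: 8.25
ee_pos: [0.5631, 0.1353, 0.047]
eef_rot: [0.591, 3.085, 0.003]
ft_force: [-2.6, 1.6, 9.8]
opening: 0.0497
gripper_force: 25.0
```

>>> move_arm --pt "1 0 0" --pt "0 0 1" --pt "0 0 1" --pt "0 0 0" --pt "0 0 0" --spin '[0,0,0,0,0]'

```text
clock: 8.88
ee_pos: [0.5632, 0.1356, 0.0462]
eef_rot: [0.591, 3.083, 0.004]
ft_force: [-2.7, 0.5, 14.9]
opening: 0.0496
gripper_force: 25.0
```

```bash
python3 - <<'E'
from h import *
sc=robot.read_camera("scene");save("pics/3.png",sc[170:300,220:420],3.5)
print(robot.observe()["torque"])
E
```

```text
[0.29262705 0.93155993 0.02803253]
```

View pics/3.png

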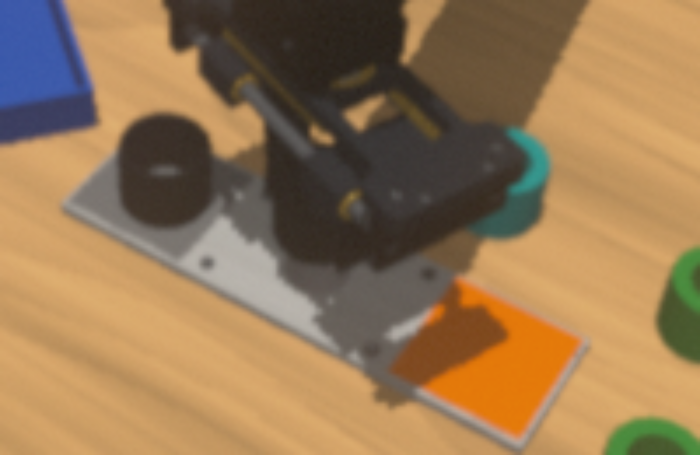

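The spacer stopped with its underside at z ≈ 0.040, 32 mm above the plate, under 15 N. Its bottom edge at (315,250) in the crop is well above the plate, so it hung up on the shoulder and goes in the red bay.

>>> move_arm --pt "0 0 -3" --pt "0 0 -8" --pt "0 0 -15" --pt "0 0 -20" --pt "0 0 -15" --pt "0 0 -6" --pt "0 0 0" --spin '[0,0,0,0,0,0,0]'

```text
clock: 9.8
ee_pos: [0.5619, 0.1348, 0.1109]
eef_rot: [0.591, 3.085, 0.001]
ft_force: [-1.0, -0.3, -0.9]
opening: 0.0498
gripper_force: 25.0
```

>>> move_arm --pt "-2 -12 0" --pt "-4 -26 0" --pt "-5 -36 0" --pt "-5 -38 0" --pt "-6 -40 0" --pt "-6 -40 0" --pt "-6 -40 0" --pt "-5 -40 0" --pt "-5 -38 0" --pt "-4 -34 0" --pt "-3 -21 0" --pt "-1 -10 0" --pt "0 0 0" --pt "0 0 0" --pt "0 0 0" --spin '[0,0,0,0,0,0,0,0,0,0,0,0,0,0,0]'

```text
clock: 11.68
ee_pos: [0.4718, -0.2317, 0.1105]
eef_rot: [-0.589, -3.086, -0.001]
ft_force: [0.8, 0.1, -0.5]
opening: 0.0497
gripper_force: 25.0
```

```bash
python3 - <<'E'
from h import *
s=robot.observe();im=robot.read_camera("wrist");save("pics/4.png",im);print(s["ee_pos"],s["ft_force"],s["joints"].round(2),s["opening"])
E
```

```text
[ 0.47176154 -0.23168138  0.110471  ] [ 0.78554801  0.07312008 -0.45494998] [-0.1   0.15  0.55  1.91 -0.09  1.1   1.68] 0.04973607441795848
```

View pics/4.png

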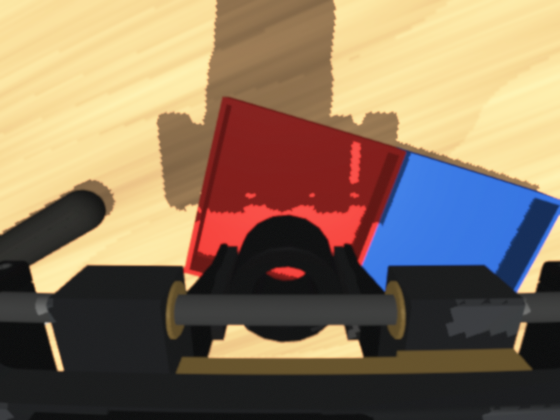

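The wrist view shows the spacer at (286,280) held over the red bay: outer corner at (225,98), divider near (400,155). The blue bay is to the right. I check the corner against the top estimate, then lower.

```bash
python3 - <<'E'
from h import *
s=robot.observe();print(ray("wrist",[[225,98],[406,151]],.03,s),"expect ~[.377,-.242] and divider end ~[.460,-.136]")
E
```

```text
[[ 0.37997012 -0.24020366  0.03      ]
 [ 0.460304   -0.13535572  0.03      ]] expect ~[.377,-.242] and divider end ~[.460,-.136]
```

>>> move_arm --pt "0 0 6" --pt "0 0 15" --pt "0 0 20" --pt "0 0 20" --pt "0 0 15" --pt "0 0 9" --pt "0 0 5" --pt "0 0 3" --pt "0 0 0" --pt "0 0 0" --spin '[0,0,0,0,0,0,0,0,0,0]'

```text
clock: 12.98
ee_pos: [0.4718, -0.2329, 0.018]
eef_rot: [0.591, 3.084, 0.0]
ft_force: [0.3, -0.1, -0.8]
opening: 0.0495
gripper_force: 25.0
```

>>> move_arm --pt "0 0 1" --pt "0 0 1" --pt "0 0 1" --pt "0 0 1" --pt "0 0 0" --pt "0 0 0" --spin '[0,0,0,0,0,0]'

```text
clock: 13.72
ee_pos: [0.4714, -0.2328, 0.0136]
eef_rot: [0.591, 3.085, 0.0]
ft_force: [-0.0, 0.3, -1.6]
opening: 0.0495
gripper_force: 25.0
```

>>> move_arm --pt "0 0 1" --pt "0 0 1" --pt "0 0 1" --pt "0 0 0" --pt "0 0 0" --spin '[0,0,0,0,0]'

```text
clock: 14.35
ee_pos: [0.4713, -0.2327, 0.0107]
eef_rot: [-0.591, -3.085, -0.0]
ft_force: [-1.9, 0.5, 2.9]
opening: 0.0497
gripper_force: 25.0
```

Contact with the floor. I open part-way and then withdraw.

>>> move_arm --pt "0 0 0" --pt "0 0 0" --pt "0 0 0" --pt "0 0 0" --pt "0 0 0" --spin '[0,0,0,0,0]' --fingers 0.6

```text
clock: 14.98
ee_pos: [0.4714, -0.2328, 0.0105]
eef_rot: [0.591, 3.085, 0.0]
ft_force: [0.8, -0.4, -0.5]
opening: 0.0695
gripper_force: 0.0
```

>>> move_arm --pt "0 0 -4" --pt "0 0 -10" --pt "0 0 -20" --pt "0 0 -30" --pt "0 0 -35" --pt "0 0 -35" --pt "0 0 -20" --pt "25 0 0" --pt "40 0 0" --pt "40 0 0" --pt "0 0 0" --pt "0 0 0" --pt "0 0 0" --spin '[0,0,0,0,0,0,0,0,0,0,0,0,0]'

```text
clock: 16.6
ee_pos: [0.3747, -0.1945, 0.1649]
eef_rot: [0.592, 3.085, -0.001]
ft_force: [-0.6, 0.3, 0.5]
opening: 0.0698
gripper_force: 0.0
```

```bash
python3 - <<'E'
from h import *
save("pics/5.png",np.vstack([robot.read_camera("scene")[60:300,120:440],robot.read_camera("top")[150:310,160:480]]),1.4)
E
```

```text
(no output)
```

View pics/5.png

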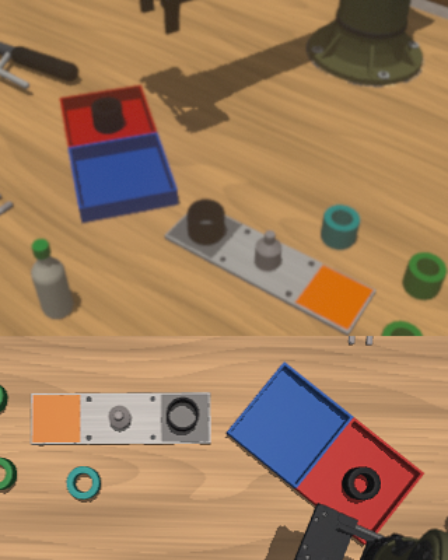

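The spacer stands upright in the red bay (scene crop (107,115), top crop (361,484)). The other is still on the grey pad, and the arm is clear of both.

```bash
python3 -c "
from plant import robot
print(robot.sign_off())"
```

```text
the job is handed in; nothing more can be done
None
```

The spacer from the orange pad hung up on the pin's shoulder (underside about 32 mm above the plate), so I stood it upright in the red bay; the other spacer is still on its grey pad, and I handed the job in at about 17 s.

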